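Slide a mask plate onto the locating pins of a slide fixture

TASK

Pick up the steel mask plate by its black grip bar and lay it on the slide fixture, its pin-hole end away from the robot, a little short of home so that it rides on the tops of the two locating pins with its holes on the robot's side of them. Then slide it gently away from you, feeling for the pins, until both holes drop over them and the plate lies flat on the two rails; let go of it there. Do not ram or press it hard against the fixture, and leave the timer, the jar and the beaker alone.

Things in the scene. Friction and masses are not known exactly. Their poses are not given: they have to be found in the camera images.
- mask_plate: Loose flat steel plate, about 0.3 kg, 164 mm long (x) x 124 wide (y) x 4 thick; starts flat on the worktop. Origin: centre of its underside; z up, +x towards the pin-hole end (end edge at x = +82). Two windows 61 mm long in y: 25 mm wide at x = -52, 15 mm wide at x = +10. A black grip bar stands on it (see grip_bar).
- grip_bar (a point): Centre of the top of the plate's black grip bar (x = -10, y = 0, 38 mm above the underside); 14 mm thick along the plate's x, 70 mm long along its y; straight faces down to a 20 x 74 mm foot, 7 mm above the underside. A tall black computer stands behind where the plate starts (front at x = 0.57 m, y = 0.17 to 0.33 m in the world): keep the carried plate on the robot's side of it.
- hole_mid (a point): Point on the plate's underside midway between its two round through holes (12 mm diameter, at x = +38, y = +36 and -36 mm of the plate). From there to the end edge, 44 mm further along +x, the plate is solid. Axes as the plate's.
- fixture: Aluminium slide fixture, fixed; base 200 mm (x) x 150 (y) x 10. Origin: centre of its underside, on the worktop; +x roughly away from the robot. Two rails along x at y = +55 and -55 mm, 16 wide, 196 long; their tops, 24 mm above the origin, seat the plate's underside. Between them a black bed with glass slides (below 20 mm). Seated plate: same x direction, origin at y = 0, x = -15 to +15 mm.
- pin_nominal (a point): Middle setting of the fixture's two steel pins: x = +38, y = 0, 29 mm above the fixture's origin (pin tops, 5 mm above the rails). Pins: y = +36 and -36 mm, 9 mm diameter, 1.5 mm chamfer, on a dark cross bar. The bar is clamped and does not move, but is clamped anywhere within 15 mm either way along the fixture's x from this point; the true setting is not measured. Axes as the fixture's.
- timer: Bystander: small white bench timer, 52 x 62 x 34 mm; origin at the centre of its underside.
- jar: Bystander: white sample jar with a screw cap, 52 mm diameter, 80 mm tall; origin at the centre of its underside.
- beaker: Bystander: empty plastic beaker, 57 mm diameter, 70 mm tall; origin at the centre of its underside.

How it is judged:
By the outcome, as a careful person would: the job done as asked, in the order asked, and still so for the second after the job is handed in, with the robot touching nothing.
It also fails if it takes over 48 s, if anything falls off the work surface, if the arm or the gripper's body presses on something with over 40 N, if the wrist force passes 120 N, or if a joint passes its speed limit or range.

ROBOT

A 6-joint arm with a two-finger parallel gripper is mounted at the origin on a cart in front of the work surface, level with it; the furniture and walls round the work are solid. World frame = base frame: x ahead of the robot, y to its left, z up, the work surface at z = 0. Lengths are in m, angles in rad, forces in N, time in s.
With the tool pointing down it reaches from about 0.325 to 0.85 m from the base axis. Payload 15.5 kg.
Tool frame: the origin (TCP) lies on the mounting face of the last link; the fingertips stand 191 mm ahead of it and the grasp point (between the pads) lies 172 mm ahead of it; z points along the fingers, y is the line along which they close (so a half turn about z gives the same grasp; the last joint's range is limited). The gripper opens to 91 mm and grips with 3 to 60 N. Pads are 32 mm wide; open, the fingers measure 118 mm over their backs; the gripper's body (76 mm by 178 mm) begins 60 mm behind the grasp point.
Start: joints at [-1.369, 0.494, 1.345, -0, 1.302, -0.096], TCP at [0.183, -0.598, 0.405] pointing down, gripper open.
Joint ranges: [-2.91, 2.91], [-0.82, 2.16], [0.22, 2.67], [-1.22, 4.37], [0.12, 2.79], [-3.08, 3.08]. Speed limits (rad/s): [1.89, 1.89, 2.57, 3.01, 3.01, 3.01].

INTERFACE

Orientations are given as a unit quaternion [x, y, z, w].
In Python, from station import r gives the robot as it stands. The module is installed in compiled form; this text tells all that it offers.
- The arm moves only by the tool arm_command, never from a script. Its argument "motion" is a list of rows, each an object with "offset": the shift along the tool's x, y, z normalised to -1 to 1, where 1 is 0.2 m, a list of three; "dr": the turn, a rotation vector about the tool's x, y, z normalised to -1 to 1, where 1 is 90 degrees, a list of three. A call has 1 to 20 rows; each row is the pose to reach, as a shift and turn from the pose commanded when the call began, along the tool's axes at that moment; what a row does not reach only later rows make up. A row lasts 1/12 s, in which the tool goes at most 41.7 mm and 7.16 degrees, less where a joint would pass 70% of its speed; a pose out of reach is approached as far as the arm can. A call with a number of a shift or a turn outside -1 to 1 is refused whole. A call with a gripper value outside its range is refused whole. "hand" is the opening, from -1 (shut) to 1 (fully open), set as the call begins (left out, the last holds). The fingers move at their own pace and stop on an object; "grip_force" is the grip in N (left out, the last holds). Time passes only in rows, so rows that repeat a pose let the fingers close. It gives the time, the measured TCP pose, the force, the opening and the grip force at its end, in the units of the state.
- r.state(): the state, without advancing time (a new reading comes with each control period).
- r.camera(name): name is "scene" or "top"; returns a dict with "image" (400x640x3 uint8, red, green, blue), "z_map" (400x640 float32, m along the optical axis (not along the pixel's ray), 0 where there is no reading), "fx", "fy", "cx", "cy" (pixels), "rvec" (rotation vector, rad) and "tvec" (3), from world to camera coordinates, as OpenCV has them. Camera axes: x right, y down, z forward; pixel columns grow to the right and rows downward; lengths in m; the calibration is good to about 2 mm. A picture is of the moment at which its call begins.
- r.sign_off(): hands the job in; it is judged then, once.
The state is a dict: "clock": time; "q": joint angles; "dq": joint speeds; "joint_torque": joint torques, N m; "tool_pos": TCP position; "eef_rot": TCP orientation; "force": force on the tool from outside, world axes, zero at the start; "torque": the same for the moment, N m; "width": finger opening in m; "finger_force": force on a finger pad.
Only numpy, scipy, OpenCV 4.12 (cv2) and the standard library are available. Lean on these libraries where they do the work, as an engineer would, in place of code of your own. Each camera call takes 0.05 s, during which the arm holds its last target. There are 200 camera calls.

## Working session

There is one attempt and no reset: what is moved stays moved. The work goes in short steps, Python scripts to look and compute and a tool call to move; the robot and the scene stay as the last step left them, time stands still between calls to the robot, and variables do not carry over. Pictures are saved under pics/ and viewed, at most 10 in all, crops included, and the job is handed in when it is done.

Besides the shell and the picture viewer there is one more tool, called after "Call:" by a JSON object that holds its "method" and its "body". arm_command: Moves the arm, as the interface text tells. Scaled input: -1 to 1 covers 0.2 m each way for a shift and 90 degrees each way for a turn. Its arguments: {"type":"object","properties":{"motion":{"type":"array","items":{"type":"object","properties":{"offset":{"type":"array","items":{"type":"number","minimum":-1,"maximum":1}},"dr":{"type":"array","items":{"type":"number","minimum":-1,"maximum":1}}}}},"hand":{"type":"number"},"grip_force":{"type":"number"}},"required":["motion"]}

```bash
mkdir -p pics
cat > h.py <<'E'
from station import r
import numpy as np, cv2
from scipy.spatial.transform import Rotation as R
def cam(n):
    c=r.camera(n); return c
def world(c):
    z=c["z_map"]; v,u=np.mgrid[0:400,0:640]
    P=np.stack([(u-c["cx"])/c["fx"]*z,(v-c["cy"])/c["fy"]*z,z],-1)
    Rm=R.from_rotvec(np.ravel(c["rvec"])).as_matrix()
    W=(P-np.ravel(c["tvec"]))@Rm; W[z==0]=np.nan
    return W
def save(c,n): cv2.imwrite("pics/"+n,c["image"][:,:,::-1])
E
python3 - <<'E'
from h import *
for n in("top","scene"):
    c=cam(n); save(c,n+"0.png"); np.savez(n+"0.npz",W=world(c),im=c["image"])
s=r.state();print(s)
E
```

```text
{'clock': 0.1, 'q': array([-1.36948981e+00,  4.94095042e-01,  1.34604452e+00, -6.33704256e-06,
        1.30246690e+00, -9.54698452e-02]), 'dq': array([-0.00093722, -0.00413237, -0.00023428,  0.00015639, -0.0001275 ,
       -0.00147045]), 'joint_torque': array([ 1.61065571e-03, -8.80241132e+01, -3.82542765e+01,  7.07229017e-02,
        4.83861286e-02, -5.58119848e-05]), 'tool_pos': array([ 0.18276959, -0.5975493 ,  0.4042223 ]), 'eef_rot': array([ 9.89010409e-01,  1.47845033e-01, -2.98626203e-05, -5.06036389e-04]), 'force': array([ 0.43262804, -0.31565937, -0.38420524]), 'torque': array([-0.01390328, -0.00718748,  0.01248646]), 'finger_force': 0.0, 'width': 0.09136360257046075}
```

View pics/top0.png

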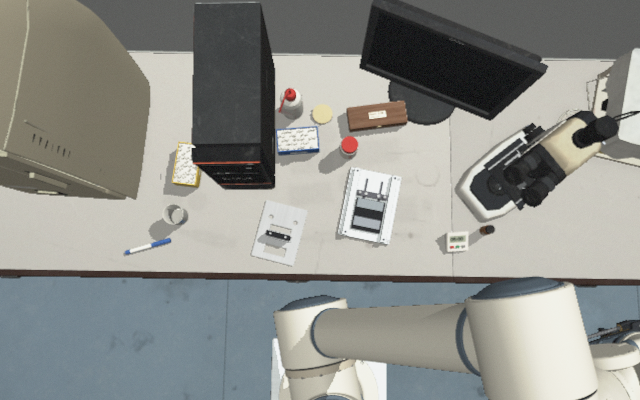

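View pics/scene0.png

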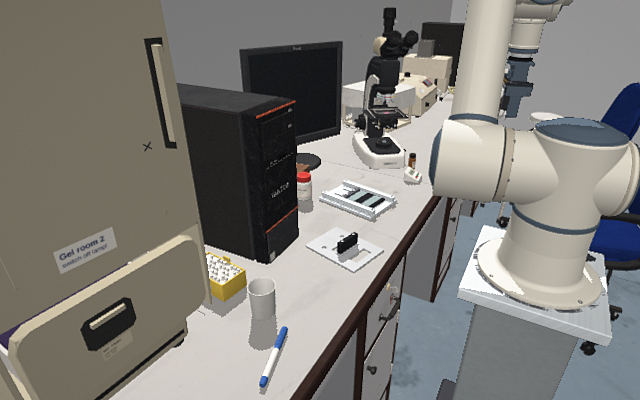

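The top view shows the plate at about (280,233), its bar at (279,235) and the fixture at (370,207). The scene view agrees. Next I'll enlarge the crop and measure.

Run:
```python
from h import *
d=np.load("top0.npz");W=d["W"];im=d["im"]
crop=im[160:275,245:410]
cv2.imwrite("pics/crop.png",cv2.resize(crop,None,fx=4.8,fy=4.8,interpolation=cv2.INTER_CUBIC)[:,:,::-1])
for uv in[(280,233),(300,250),(370,207),(320,200)]: print(uv,W[uv[1],uv[0]])
def comp(lo,hi,x0,x1,y0,y1):
    m=(W[...,2]>lo)&(W[...,2]<hi)&(W[...,0]>x0)&(W[...,0]<x1)&(W[...,1]>y0)&(W[...,1]<y1)
    return m
Z=W[...,2]
print(np.nanmedian(Z[200:260,320:335]))
np.set_printoptions(linewidth=250,precision=0,suppress=True)
print((Z[200:268:4,248:312:3]*1000))
print((Z[165:248:4,336:406:3]*1000))
```

```text
(280, 233) [0.4428259  0.14071914 0.01438546]
(300, 250) [0.39590087 0.0830433  0.00615328]
(370, 207) [ 0.52082639 -0.11483221  0.02131304]
(320, 200) [ 0.54213347  0.02835028 -0.00374928]
0.0005832129914301869
[[ 5. -1. -1.  2. -4. -0.  2. -0. -0. -7. -5.  2.  1.  3. -3.  4. -4. -4. -2.  2. -3. -1.]
 [-3. -2.  3. -0. -0. -2.  6.  1.  7.  2.  5. -0.  1.  3.  1. -2. -8.  2.  2.  1.  2. -4.]
 [ 3.  2. -1. -1.  0.  6.  3. -3.  3.  4.  3. -2.  8.  9.  8.  4.  6.  2.  1.  2.  2. -1.]
 [ 1. -1.  0. -1. -0. -0.  8.  4.  3.  9.  9.  4.  7.  8.  4.  1.  4.  3.  1.  5.  2. -0.]
 [ 3. -1.  1.  9.  2.  7.  5. -1.  0.  5. -1.  5.  5.  0.  5.  6.  4.  2.  6.  6. -5.  2.]
 [ 2.  4.  3.  1. -3.  5.  7.  6.  5.  7.  5.  1.  6. 10.  7.  2.  5.  6.  8.  0. -2. -4.]
 [-3.  4.  4. -3.  0.  1. 10.  2.  4.  8.  7.  8.  5.  4.  6.  6.  4.  7.  3.  6. -2.  7.]
 [-2. -3. -2.  0.  6.  1.  1.  6.  3.  2.  0.  3. -2.  3.  9.  1.  7.  9.  4. -5. -2.  7.]
 [ 3.  3. -2.  0. 10.  1. 40. 37. 36. 38.  6. nan -0.  0.  1.  7.  6.  6. -3. -3.  1. -0.]
 [ 4. -1.  1.  2. -2.  2.  6.  5. 37. 42. 37. 38. 42. 36.  3.  5. -3.
[... 2039 characters left out ...]
.  5.]
 [ 4.  0.  8. 24. 32. 15. 14. 22. 21. 23. 23. 13. 18. 20. 21. 20. 27. 30. 10.  9. -5. -4. -3. -3.]
 [ 0.  2.  7. 26. 23. 19. 18. 17. 22. 21. 24. 21. 18. 19. 19. 14. 27. 25. 11.  3.  2.  2.  7.  5.]
 [ 1. 10.  9. 24.  8. 15.  9. 18. 14. 19. 18. 19. 25. 20. 16.  3. 22. 28. 11.  0. -2. -3. -1. -2.]
 [ 3. 11. 26. 26. 10. 13.  9.  9.  9. nan  8.  8.  5. 18. 24. 22. 17.  1. 10. -1.  4. -2. -4.  3.]
 [ 1.  1. -2.  0.  0.  0.  9. 10. 12. 10.  7. 16. 14.  9.  5. 24. 23. 15.  6. -1.  5. -1.  3.  1.]
 [ 1. -3.  1. -1. -3.  3. -1.  1.  6.  6.  0. -3.  5.  9. 12. 25. 24. 15. -0. -1.  1. -1. -0.  3.]
 [ 5.  1. -5. -2.  5. -1.  4.  1. -1.  1.  2. nan  3.  0.  3.  0. -2. -1.  2.  2.  4. -4. -2.  3.]]
```

View pics/crop.png

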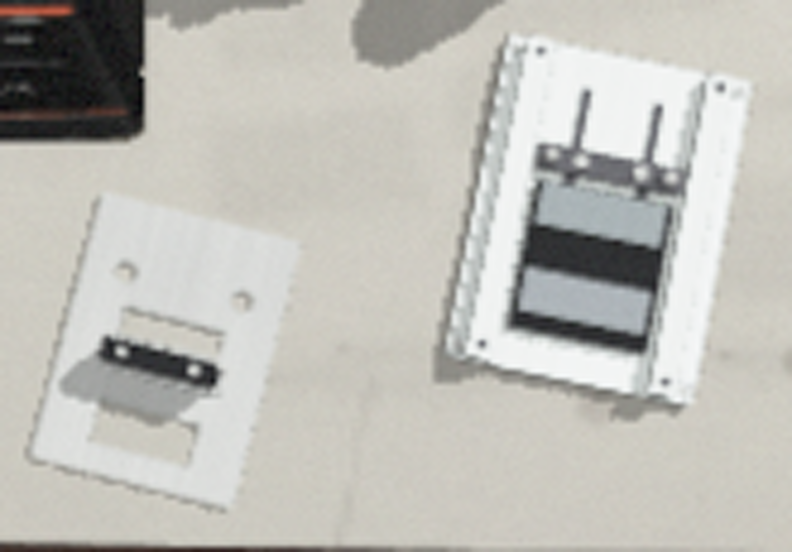

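The crop shows the plate with its holes at crop (126,269) and (242,300), and its corners at (103,193), (300,240), (230,510) and (28,460). The outer studs on the dark bar, at (553,155) and (672,178), are 72 mm apart, so they are the pins. The bar sits near its far setting.

```bash
cat >> h.py <<'E'
def avg(n="top",k=6):
    cs=[cam(n) for _ in range(k)]; c=cs[0]; c["image"]=np.mean([x["image"].astype(np.float32) for x in cs],0); return c
def toplane(c,uv,z):
    uv=np.atleast_2d(uv).astype(float); Rm=R.from_rotvec(np.ravel(c["rvec"])).as_matrix(); t=np.ravel(c["tvec"])
    d=np.c_[(uv[:,0]-c["cx"])/c["fx"],(uv[:,1]-c["cy"])/c["fy"],np.ones(len(uv))]@Rm; o=-Rm.T@t
    return o+d*((z-o[2])/d[:,2])[:,None]
def proj(c,P):
    K=np.array([[c["fx"],0,c["cx"]],[0,c["fy"],c["cy"]],[0,0,1]])
    return cv2.projectPoints(np.atleast_2d(np.asarray(P,float)),np.array(c["rvec"],float).ravel(),np.array(c["tvec"],float).ravel(),K,None)[0][:,0]
def rect(c,pose,z,hx,hy,s):
    """image in object axes at height z: up=+x, left=+y; s px/mm; hx,hy half sizes mm"""
    x,y,a=pose; H,Wd=int(2*hx*s),int(2*hy*s); v,u=np.mgrid[0:H,0:Wd]
    ox=(hx-(v+.5)/s)/1e3; oy=(hy-(u+.5)/s)/1e3
    P=np.stack([x+np.cos(a)*ox-np.sin(a)*oy,y+np.sin(a)*ox+np.cos(a)*oy,0*ox+z],-1).reshape(-1,3)
    m=proj(c,P).reshape(H,Wd,2).astype(np.float32)
    return cv2.remap(c["image"].astype(np.float32),m[...,0],m[...,1],cv2.INTER_CUBIC)
def fit2(model,world):
    """rigid 2D fit -> x,y,yaw,residuals"""
    model=np.asarray(model)/1e3; mc,wc=model.mean(0),world.mean(0)
    A=(model-mc).T@(world-wc); a=np.arctan2(A[0,1]-A[1,0],A[0,0]+A[1,1])
    Q=np.array([[np.cos(a),-np.sin(a)],[np.sin(a),np.cos(a)]]); t=wc-Q@mc
    return np.r_[t,a],(model@Q.T+t-world)*1e3
E
python3 - <<'E'
from h import *
np.set_printoptions(precision=4,suppress=True)
c=avg(); import pickle; pickle.dump(c,open("c0.pkl","wb"))
f=lambda L:(np.array(L)+.5)/4.8-.5+[245,160]
w=toplane(c,f([(103,193),(300,240),(230,510),(28,460),(126,269),(242,300)]),.004)[:,:2]
pp,e=fit2([(82,62),(82,-62),(-82,-62),(-82,62),(38,36),(38,-36)],w); print("plate",pp,np.degrees(pp[2]),e)
wp=toplane(c,f([(553,155),(672,178)]),.029)[:,:2]; print("pins",wp,np.linalg.norm(wp[0]-wp[1]))
w=toplane(c,f([(507,35),(750,82),(690,405),(447,355)]),.017)[:,:2]
fp,e=fit2([(99,70),(99,-70),(-99,-70),(-99,70)],w); print("fix",fp,np.degrees(fp[2]),e)
np.savez("pose.npz",pp=pp,fp=fp)
A=rect(c,pp,.004,90,68,4.3); B=rect(c,fp,.026,105,80,3.6)
for n,I in(("A",A),("B",B)):
    cv2.imwrite(f"pics/rect{n}.png",np.clip(I,0,255)[:,:,::-1]); print(I.shape)
E
```

```text
plate [ 0.4459  0.1438 -0.2327] -13.330047405107932 [[ 1.0087  0.7475]
 [-1.0283 -0.5902]
 [ 0.9848 -0.9979]
 [ 2.0747 -0.8236]
 [-1.9801  0.8449]
 [-1.0598  0.8193]]
pins [[ 0.5628 -0.0849]
 [ 0.5502 -0.1557]] 0.07194011866168408
fix [ 0.5273 -0.1133 -0.1812] -10.38055314443575 [[-0.3606 -4.6322]
 [ 0.7559  4.457 ]
 [ 0.8001  3.2433]
 [-1.1954 -3.068 ]]
(774, 584, 3)
(756, 576, 3)[ WARN:0@2.244] global loadsave.cpp:1063 imwrite_ Unsupported depth image for selected encoder is fallbacked to CV_8U.
```

View pics/rectA.png

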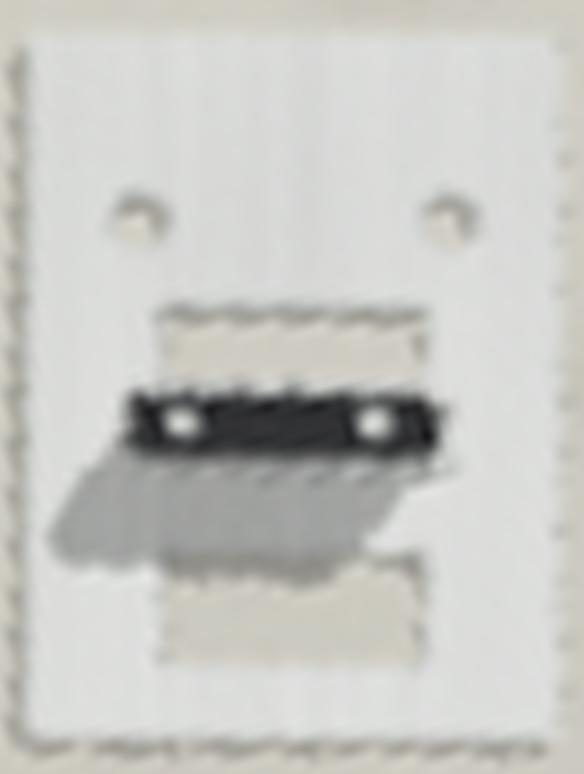

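View pics/rectB.png

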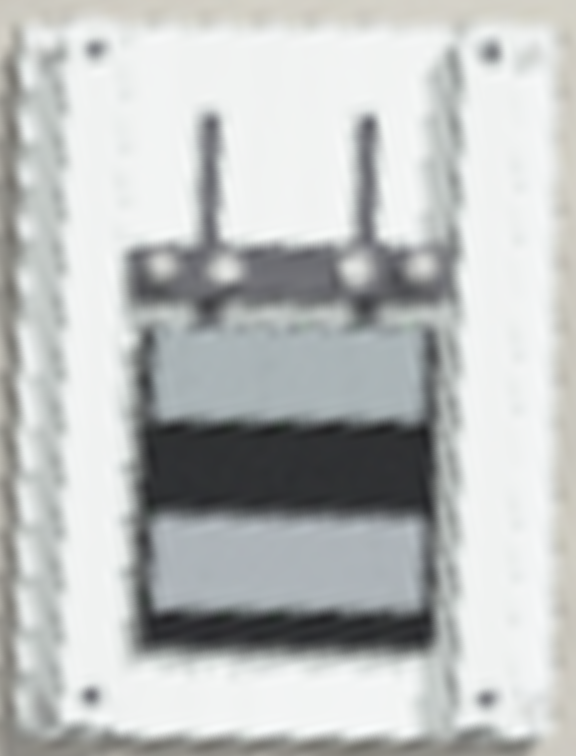

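Rectified plate: outline u 27–557, v 33–742, holes near (140,217) and (450,217), so the pose is good. Rectified fixture: rail-top screws at (95,48), (489,50), (487,698) and (91,695), pins at (161,265) and (423,265). I'll refine both with centroids.

Run:
```python
from h import *
import pickle
np.set_printoptions(precision=4,suppress=True)
c=pickle.load(open("c0.pkl","rb")); d=np.load("pose.npz"); pp,fp=d["pp"],d["fp"]
def loc(I,u,v,rad,sign):
    g=I.mean(2)[v-rad:v+rad+1,u-rad:u+rad+1]; b=np.median(g); w=np.clip(sign*(g-b),0,None); w[w<.35*w.max()]=0
    yy,xx=np.mgrid[-rad:rad+1,-rad:rad+1]; return u+(w*xx).sum()/w.sum(),v+(w*yy).sum()/w.sum()
def obj2w(p,o): 
    o=np.atleast_2d(o)/1e3; a=p[2]; return np.c_[p[0]+np.cos(a)*o[:,0]-np.sin(a)*o[:,1],p[1]+np.sin(a)*o[:,0]+np.cos(a)*o[:,1]]
def w2obj(p,w):
    d=(np.atleast_2d(w)-p[:2])*1e3;a=p[2]; return np.c_[np.cos(a)*d[:,0]+np.sin(a)*d[:,1],-np.sin(a)*d[:,0]+np.cos(a)*d[:,1]]
px=lambda q,hx,hy,s:[hx-(q[1]+.5)/s,hy-(q[0]+.5)/s]
I=rect(c,fp,.024,105,80,3.6)
S=[loc(I,u,v,13,-1) for u,v in((95,48),(489,50),(487,698),(91,695))]
w=obj2w(fp,[px(q,105,80,3.6) for q in S]); f2,e=fit2([(90,55),(90,-55),(-90,-55),(-90,55)],w); print("fix",f2,np.degrees(f2[2]));print(e)
J=rect(c,fp,.029,105,80,3.6)
Pn=[loc(J,u,v,12,1) for u,v in((161,266),(423,266))]
pw=obj2w(fp,[px(q,105,80,3.6) for q in Pn]); print("pins w",pw,"in fix",w2obj(f2,pw))
# plate edges
A=rect(c,pp,.004,90,68,4.3).mean(2); A3=rect(c,pp,.004,90,68,4.3); sat=A3[...,0]-A3[...,2]; sat=cv2.GaussianBlur(sat,(0,0),2)
print("sat in/out",sat[100,300],sat[12,300])
def cross(prof):
    t=(prof[:8].mean()+prof[-8:].mean())/2; s=np.sign(prof-t); i=np.nonzero(np.diff(s))[0]; return [round(float(k+(prof[k]-t)/(prof[k]-prof[k+1])),1) for k in i]
for a,b in((60,220),(220,380),(380,540),(560,720)):
    print("L",cross(sat[a:b,0:60].mean(0)),"R",[x+524 for x in cross(sat[a:b,524:584].mean(0))])
for a,b in((50,170),(170,290),(290,410),(410,530)):
    print("T",cross(sat[0:70,a:b].mean(1)),"B",[x+714 for x in cross(sat[714:774,a:b].mean(1))])
# bar dark centroid at z=38
Bt=rect(c,pp,.038,90,68,4.3).mean(2); m=(Bt<90).astype(np.uint8)
n,l,st,ce=cv2.connectedComponentsWithStats(m); k=1+np.argmax(st[1:,4]); print("bar",st[k],px(ce[k],90,68,4.3), cv2.minAreaRect(np.argwhere(l==k)[:,::-1].astype(np.float32)))
```

```text
fix [ 0.5284 -0.1146 -0.1887] -10.809659161153851
[[-0.0021 -0.159 ]
 [ 0.1365  0.0856]
 [-0.0333  0.0463]
 [-0.1011  0.0271]]
pins w [[ 0.5641 -0.0844]
 [ 0.551  -0.1556]] in fix [[ 29.4502  36.3793]
 [ 29.8857 -36.014 ]]
sat in/out 1.0467345 11.773087
L [22.8] R [561.0]
L [21.7] R [561.0]
L [21.6] R [560.8]
L [20.9] R [560.4]
T [32.9] B [742.0]
T [32.9] B [742.1]
T [33.3] B [742.9]
T [34.1] B [743.1]
bar [  147   403   299    62 13706] [np.float64(-11.181505977690989), np.float64(-1.0148263025190118)] ((296.06829833984375, 433.0718078613281), (298.0119934082031, 60.77930450439453), 0.31480881571769714)
```

```bash
cat >> h.py <<'E'
def plan(x,y,z,yaw_deg):
    """normalised offset/dr to TCP target, tool down, tool y along yaw (mod 180)"""
    s=r.state(); Q=R.from_quat(s["eef_rot"]); a=np.radians(yaw_deg)
    best=None
    for k in(0,np.pi):
        yv=np.array([np.cos(a+k),np.sin(a+k),0]); zv=np.array([0,0,-1.]); T=R.from_matrix(np.c_[np.cross(yv,zv),yv,zv])
        d=(Q.inv()*T).as_rotvec()
        if best is None or np.linalg.norm(d)<np.linalg.norm(best): best=d
    o=Q.inv().apply(np.array([x,y,z])-s["tool_pos"])
    np.set_printoptions(precision=4,suppress=True)
    print("t",round(s["clock"],2),"pos",s["tool_pos"],"yawy",round(np.degrees(np.arctan2(*Q.as_matrix()[[1,0],1])),2),"q1,q6",s["q"][[0,5]],"F",s["force"],"M",s["torque"],"w",s["width"],"ff",s["finger_force"])
    print("offset",o/.2,"rows",np.linalg.norm(o)/.0417,"dr",d_(best))
def d_(b): return b/(np.pi/2)
E
python3 -c "
from h import *
plan(.436,.146,.29,-13.5)"
```

```text
t 0.4 pos [ 0.1828 -0.5976  0.4046] yawy -72.99 q1,q6 [-1.3695 -0.0955] F [ 0.1827 -0.4076  0.4047] M [-0.0161  0.0187  0.0235] w 0.09149259592756882 ff 0.0
offset [ 2.2982 -3.1853  0.5737] rows 19.03836275282599 dr [-0.0001 -0.0001 -0.6611]
```

Call:
{"method": "arm_command", "body": {"motion": [{"offset":[0.574,-0.796,0],"dr":[0,0,0]},{"offset":[0.574,-0.796,0],"dr":[0,0,0]},{"offset":[0.574,-0.796,0],"dr":[0,0,0]},{"offset":[0.574,-0.796,0],"dr":[0,0,0]},{"offset":[0.574,-0.796,0],"dr":[0,0,0]},{"offset":[0.574,-0.796,0],"dr":[0,0,0]}], "hand": 1}}

```text
clock: 0.9
tool_pos: [0.2469, -0.407, 0.4048]
eef_rot: [0.989, 0.149, 0.0, -0.001]
force: [-0.7, -1.4, 0.3]
width: 0.091
finger_force: 0.0
```

Call:
{"method": "arm_command", "body": {"motion": [{"offset":[0.574,-0.796,0],"dr":[0,0,0]},{"offset":[0.574,-0.796,0],"dr":[0,0,0]},{"offset":[0.574,-0.796,0],"dr":[0,0,0]},{"offset":[0.574,-0.796,0],"dr":[0,0,0]},{"offset":[0.574,-0.796,0],"dr":[0,0,0]},{"offset":[0.574,-0.796,0],"dr":[0,0,0]},{"offset":[0.574,-0.796,0],"dr":[0,0,0]}]}}

```text
clock: 1.48
tool_pos: [0.3096, -0.2251, 0.405]
eef_rot: [0.989, 0.149, 0.0, 0.0]
force: [-0.1, -0.6, 0.7]
width: 0.0914
finger_force: 0.0
```

Call:
{"method": "arm_command", "body": {"motion": [{"offset":[0.574,-0.796,0.1],"dr":[0,0,0]},{"offset":[0.574,-0.796,0.1],"dr":[0,0,0]},{"offset":[0.574,-0.796,0.1],"dr":[0,0,0]},{"offset":[0.574,-0.796,0.1],"dr":[0,0,0]},{"offset":[0.574,-0.796,0.1],"dr":[0,0,0]},{"offset":[0.574,-0.796,0.1],"dr":[0,0,0]},{"offset":[0.574,-0.796,0.1],"dr":[0,0,0]}]}}

```text
clock: 2.07
tool_pos: [0.3732, -0.0398, 0.3846]
eef_rot: [0.989, 0.149, 0.0, 0.0]
force: [-0.0, -0.5, -0.5]
width: 0.091
finger_force: 0.0
```

```bash
python3 -c "
from h import *
plan(.436,.146,.27,-13.5)"
```

```text
t 2.07 pos [ 0.3732 -0.0398  0.3846] yawy -72.82 q1,q6 [-0.2656  1.0055] F [-0.0043 -0.5375 -0.4694] M [-0.0185 -0.0253  0.0645] w 0.09100464687081018 ff 0.0
offset [ 0.5743 -0.795   0.573 ] rows 5.447677595012471 dr [ 0.0001  0.0001 -0.6592]
```

Call:
{"method": "arm_command", "body": {"motion": [{"offset":[0.574,-0.795,0.573],"dr":[0,0,-0.66]},{"offset":[0.574,-0.795,0.573],"dr":[0,0,-0.66]},{"offset":[0.574,-0.795,0.573],"dr":[0,0,-0.66]},{"offset":[0.574,-0.795,0.573],"dr":[0,0,-0.66]},{"offset":[0.574,-0.795,0.573],"dr":[0,0,-0.66]},{"offset":[0.574,-0.795,0.573],"dr":[0,0,-0.66]},{"offset":[0.574,-0.795,0.573],"dr":[0,0,-0.66]},{"offset":[0.574,-0.795,0.573],"dr":[0,0,-0.66]},{"offset":[0.574,-0.795,0.573],"dr":[0,0,-0.66]},{"offset":[0.574,-0.795,0.573],"dr":[0,0,-0.66]},{"offset":[0.574,-0.795,0.573],"dr":[0,0,-0.66]}]}}

```text
clock: 2.98
tool_pos: [0.4366, 0.144, 0.2701]
eef_rot: [0.787, 0.617, 0.0, 0.0]
force: [0.2, -0.4, -0.9]
width: 0.0912
finger_force: 0.0
```

```bash
python3 -c "
from h import *
plan(.436,.146,.203,-13.5)
c=cam('scene'); save(c,'s1.png')
g=np.array([[.436,.146,.038],[.436,.146,0]]);print(proj(c,g))
I=c['image'][190:290,270:410]; cv2.imwrite('pics/s1c.png',cv2.resize(I,None,fx=5,fy=5)[:,:,::-1])"
```

```text
t 2.98 pos [0.4366 0.144  0.2701] yawy -13.82 q1,q6 [0.1886 0.4299] F [ 0.1739 -0.3653 -0.8636] M [-0.0356 -0.0579  0.003 ] w 0.09119332055930922 ff 0.0
offset [ 0.0092 -0.0053  0.3357] rows 1.610693702504192 dr [ 0.0003 -0.     -0.0036]
[[348.1529 236.8699]
 [347.6921 249.1727]]
```

View pics/s1c.png

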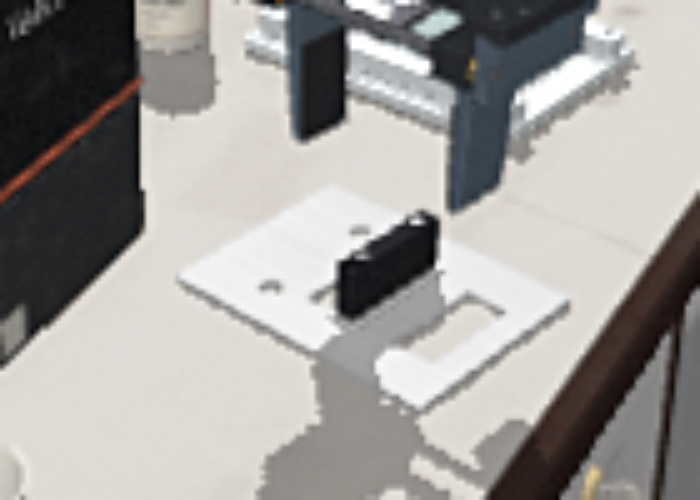

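The fingers (crop (320,130) and (475,190)) straddle the bar at (388,255) along plate x, so I'm descending and gripping.

Call:
{"method": "arm_command", "body": {"motion": [{"offset":[0.009,-0.005,0.1],"dr":[0,0,-0.0036]},{"offset":[0.009,-0.005,0.2],"dr":[0,0,-0.0036]},{"offset":[0.009,-0.005,0.28],"dr":[0,0,-0.0036]},{"offset":[0.009,-0.005,0.32],"dr":[0,0,-0.0036]},{"offset":[0.009,-0.005,0.336],"dr":[0,0,-0.0036]},{"offset":[0.009,-0.005,0.336],"dr":[0,0,-0.0036]},{"offset":[0.009,-0.005,0.336],"dr":[0,0,-0.0036]}]}}

```text
clock: 3.62
tool_pos: [0.4355, 0.1472, 0.2034]
eef_rot: [0.784, 0.62, 0.0, 0.0]
force: [-0.2, -1.1, -0.1]
width: 0.0913
finger_force: 0.0
```

Call:
{"method": "arm_command", "body": {"motion": [{"offset":[0,0,0]},{"offset":[0,0,0]},{"offset":[0,0,0]},{"offset":[0,0,0]},{"offset":[0,0,0]},{"offset":[0,0,0]},{"offset":[0,0,0]},{"offset":[0,0,0]},{"offset":[0,0,0]},{"offset":[0,0,0]}], "hand": -1, "grip_force": 25}}

```text
validation failed for argument at $.mo...
```

```bash
python3 -c "
from h import *
plan(.436,.146,.203,-13.5)"
```

```text
t 3.62 pos [0.4355 0.1472 0.2034] yawy -13.31 q1,q6 [0.196  0.4284] F [-0.2064 -1.0761 -0.1497] M [ 0.0137 -0.0642 -0.0638] w 0.0913437441533424 ff 0.0
offset [-0.0054  0.004   0.002 ] rows 0.03359679601926308 dr [ 0.0003 -0.0001  0.0021]
```

Call:
{"method": "arm_command", "body": {"motion": [{"offset":[0,0,0],"dr":[0,0,0]},{"offset":[0,0,0],"dr":[0,0,0]},{"offset":[0,0,0],"dr":[0,0,0]},{"offset":[0,0,0],"dr":[0,0,0]},{"offset":[0,0,0],"dr":[0,0,0]},{"offset":[0,0,0],"dr":[0,0,0]},{"offset":[0,0,0],"dr":[0,0,0]},{"offset":[0,0,0],"dr":[0,0,0]},{"offset":[0,0,0],"dr":[0,0,0]},{"offset":[0,0,0],"dr":[0,0,0]}], "hand": -1, "grip_force": 25}}

```text
clock: 4.45
tool_pos: [0.4352, 0.1474, 0.2029]
eef_rot: [0.784, 0.621, -0.0, -0.0]
force: [0.9, -0.4, -0.4]
width: 0.0276
finger_force: 0.0
```

```bash
python3 -c "
from h import *
plan(.436,.146,.203,-13.5)"
```

```text
t 4.45 pos [0.4352 0.1474 0.2029] yawy -13.27 q1,q6 [0.1965 0.428 ] F [ 0.8702 -0.3542 -0.4485] M [ 0.0352 -0.0482  0.0175] w 0.02760813454740167 ff 0.0
offset [-0.0058  0.0056 -0.0005] rows 0.03869272480383793 dr [-0.      0.      0.0026]
```

Call:
{"method": "arm_command", "body": {"motion": [{"offset":[0,0,0],"dr":[0,0,0]},{"offset":[0,0,0],"dr":[0,0,0]},{"offset":[0,0,0],"dr":[0,0,0]},{"offset":[0,0,0],"dr":[0,0,0]},{"offset":[0,0,0],"dr":[0,0,0]}]}}

```text
clock: 4.87
tool_pos: [0.4352, 0.1474, 0.2029]
eef_rot: [0.784, 0.621, -0.0, -0.0]
force: [0.4, -0.8, -0.0]
width: 0.0142
finger_force: 25.0
```

```bash
python3 -c "
from h import *
plan(.436,.146,.203,-13.5)"
```

```text
t 4.87 pos [0.4352 0.1474 0.2029] yawy -13.27 q1,q6 [0.1964 0.428 ] F [ 0.4257 -0.7885 -0.029 ] M [ 0.016  -0.0381  0.088 ] w 0.014216805227162656 ff 24.999813437461853
offset [-0.0057  0.0055 -0.0005] rows 0.037932543898220976 dr [-0.      0.      0.0025]
```

Gripped: width is 14 mm, so the bar is square in the pads. Next is the lift and carry.

Call:
{"method": "arm_command", "body": {"motion": [{"offset":[0,0,-0.05],"dr":[0,0,0]},{"offset":[0,0,-0.12],"dr":[0,0,0]},{"offset":[0,0,-0.22],"dr":[0,0,0]},{"offset":[0,0,-0.32],"dr":[0,0,0]},{"offset":[0,0,-0.4],"dr":[0,0,0]},{"offset":[0,0,-0.4],"dr":[0,0,0]},{"offset":[0,0,-0.4],"dr":[0,0,0]}]}}

```text
clock: 5.45
tool_pos: [0.4352, 0.1474, 0.2832]
eef_rot: [0.784, 0.621, 0.001, 0.0]
force: [-0.4, -0.5, -2.4]
width: 0.0139
finger_force: 25.0
```

```bash
python3 -c "
from h import *
plan(.4986,-.108,.283,-10.81)"
```

```text
t 5.45 pos [0.4352 0.1474 0.2832] yawy -13.27 q1,q6 [0.1964 0.4281] F [-0.4361 -0.5103 -2.4281] M [-0.0387 -0.049   0.0231] w 0.013851385559574521 ff 24.998119175434113
offset [-1.17    0.6015  0.001 ] rows 6.3097997153921455 dr [ 0.0008 -0.0004 -0.0274]
```

Call:
{"method": "arm_command", "body": {"motion": [{"offset":[-0.1,0.05,0],"dr":[0,0,-0.01]},{"offset":[-0.25,0.13,0],"dr":[0,0,-0.02]},{"offset":[-0.4,0.2,0],"dr":[0,0,-0.027]},{"offset":[-0.55,0.28,0],"dr":[0,0,-0.027]},{"offset":[-0.7,0.36,0],"dr":[0,0,-0.027]},{"offset":[-0.82,0.42,0],"dr":[0,0,-0.027]},{"offset":[-0.9,0.46,0],"dr":[0,0,-0.027]},{"offset":[-0.94,0.48,0],"dr":[0,0,-0.027]},{"offset":[-0.94,0.48,0],"dr":[0,0,-0.027]}]}}

```text
clock: 6.2
tool_pos: [0.4856, -0.059, 0.2819]
eef_rot: [0.771, 0.636, -0.0, -0.0]
force: [-0.0, 0.5, -2.5]
width: 0.0136
finger_force: 25.0
```

```bash
python3 -c "
from h import *
plan(.4986,-.108,.262,-10.81)"
```

```text
t 6.2 pos [ 0.4856 -0.059   0.2819] yawy -10.95 q1,q6 [-0.243  -0.0517] F [-0.0033  0.5213 -2.5307] M [ 0.0048 -0.0829  0.0406] w 0.013632337129867946 ff 24.997912645339966
offset [-0.2283  0.1104  0.0992] rows 1.3059760270569207 dr [-0.0007  0.     -0.0016]
```

Call:
{"method": "arm_command", "body": {"motion": [{"offset":[-0.08,0.04,0.02],"dr":[0,0,0]},{"offset":[-0.16,0.08,0.06],"dr":[0,0,-0.001]},{"offset":[-0.21,0.1,0.1],"dr":[0,0,-0.001]},{"offset":[-0.228,0.11,0.1],"dr":[0,0,-0.001]},{"offset":[-0.228,0.11,0.1],"dr":[0,0,-0.001]},{"offset":[-0.228,0.11,0.1],"dr":[0,0,-0.001]},{"offset":[-0.228,0.11,0.1],"dr":[0,0,-0.001]}]}}

```text
clock: 6.78
tool_pos: [0.4983, -0.1057, 0.2631]
eef_rot: [0.77, 0.638, -0.0, -0.0]
force: [0.0, -0.3, -3.0]
width: 0.0139
finger_force: 25.0
```

```bash
python3 -c "
from h import *
plan(.4986,-.108,.235,-10.81)
import pickle
c=avg('top',4); pickle.dump(c,open('c1.pkl','wb'))
I=c['image'][160:270,320:430]; A=cv2.resize(I,None,fx=5,fy=5,interpolation=cv2.INTER_CUBIC)
cv2.imwrite('pics/t1.png',np.clip(A,0,255).astype(np.uint8)[:,:,::-1])"
```

```text
t 6.78 pos [ 0.4983 -0.1057  0.2631] yawy -10.72 q1,q6 [-0.3263 -0.1394] F [ 0.0204 -0.279  -2.9911] M [-0.0532 -0.0394  0.0748] w 0.013862879868988147 ff 24.99816656112671
offset [-0.0111  0.0039  0.1403] rows 0.6754003119742112 dr [-0.0002 -0.0001  0.001 ]
```

View pics/t1.png

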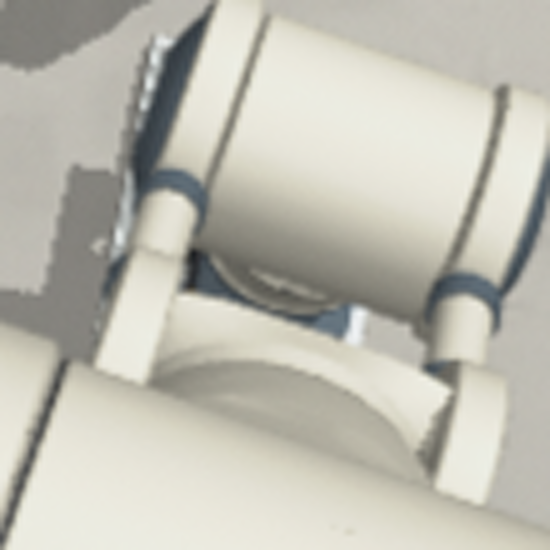

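The arm hides the plate from above, so I go by the measured numbers and by force.

Call:
{"method": "arm_command", "body": {"motion": [{"offset":[-0.011,0.004,0.05],"dr":[0,0,0]},{"offset":[-0.011,0.004,0.1],"dr":[0,0,0]},{"offset":[-0.011,0.004,0.13],"dr":[0,0,0]},{"offset":[-0.011,0.004,0.14],"dr":[0,0,0]},{"offset":[-0.011,0.004,0.14],"dr":[0,0,0]},{"offset":[-0.011,0.004,0.14],"dr":[0,0,0]},{"offset":[-0.011,0.004,0.14],"dr":[0,0,0]}]}}

```text
clock: 7.57
tool_pos: [0.499, -0.1089, 0.235]
eef_rot: [0.77, 0.638, 0.0, 0.0]
force: [0.2, -0.3, -1.9]
width: 0.014
finger_force: 25.0
```

```bash
python3 -c "
from h import *
plan(.4986,-.108,.232,-10.81)
c=cam('scene')
A=c['image'][170:245,290:410]; cv2.imwrite('pics/s2.png',cv2.resize(A,None,fx=6.5,fy=6.5,interpolation=cv2.INTER_CUBIC)[:,:,::-1])"
```

```text
t 7.57 pos [ 0.499  -0.1089  0.235 ] yawy -10.75 q1,q6 [-0.3319 -0.1442] F [ 0.2346 -0.2511 -1.8647] M [-0.0295 -0.0871  0.0029] w 0.014028464405308035 ff 24.9980628490448
offset [ 0.0042 -0.0027  0.0152] rows 0.07643292998092482 dr [0.0001 0.     0.0006]
```

View pics/s2.png

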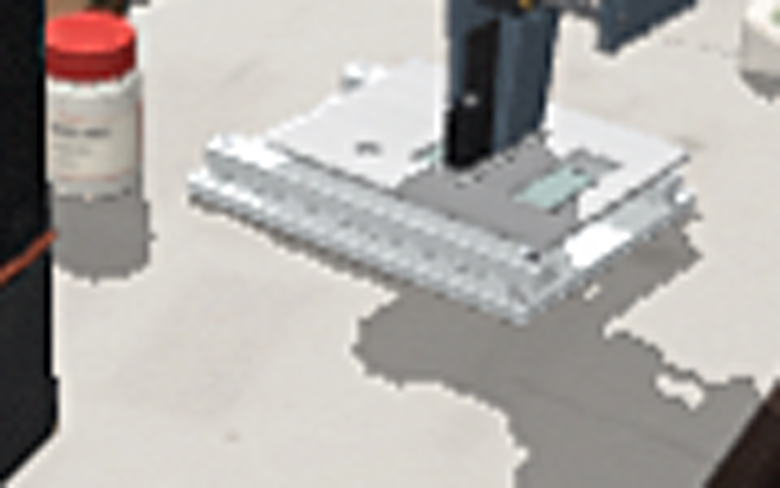

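The plate hangs level over the fixture, with the left hole at (368,148) and the far edge short of the fixture end. I'm lowering it to touch the pins.

Call:
{"method": "arm_command", "body": {"motion": [{"offset":[0.004,-0.002,0.005],"dr":[0,0,0]},{"offset":[0.004,-0.002,0.01],"dr":[0,0,0]},{"offset":[0.004,-0.002,0.013],"dr":[0,0,0]},{"offset":[0.004,-0.002,0.015],"dr":[0,0,0]},{"offset":[0.004,-0.002,0.015],"dr":[0,0,0]},{"offset":[0.004,-0.002,0.015],"dr":[0,0,0]}]}}

```text
clock: 8.12
tool_pos: [0.4986, -0.108, 0.2319]
eef_rot: [0.77, 0.638, 0.0, 0.0]
force: [0.3, -0.1, -2.4]
width: 0.0137
finger_force: 25.0
```

Call:
{"method": "arm_command", "body": {"motion": [{"offset":[0,0,0.002],"dr":[0,0,0]},{"offset":[0,0,0.004],"dr":[0,0,0]},{"offset":[0,0,0.004],"dr":[0,0,0]},{"offset":[0,0,0.004],"dr":[0,0,0]}]}}

```text
clock: 8.45
tool_pos: [0.4985, -0.108, 0.2314]
eef_rot: [0.77, 0.638, 0.0, 0.0]
force: [-3.8, 1.4, 8.3]
width: 0.014
finger_force: 25.0
```

```bash
python3 -c "
from h import *
plan(.4986,-.108,.231,-10.81)"
```

```text
t 8.45 pos [ 0.4985 -0.108   0.2314] yawy -10.75 q1,q6 [-0.3304 -0.1428] F [-3.7857  1.3759  8.3103] M [ 0.0338  0.0778 -0.0042] w 0.013963335466240179 ff 25.029154121875763
offset [0.0001 0.0002 0.0022] rows 0.010656822014056136 dr [0.0001 0.     0.0007]
```

Contact with the pin tops at z ≈ 0.2317, Fz about +8 N. I'll ease off slightly and slide away from the robot.

Call:
{"method": "arm_command", "body": {"motion": [{"offset":[0,0,-0.001],"dr":[0,0,0]},{"offset":[0,0.004,-0.001],"dr":[0,0,0]},{"offset":[0,0.008,-0.001],"dr":[0,0,0]},{"offset":[0,0.012,-0.001],"dr":[0,0,0]},{"offset":[0,0.016,-0.001],"dr":[0,0,0]},{"offset":[0,0.02,-0.001],"dr":[0,0,0]},{"offset":[0,0.025,-0.001],"dr":[0,0,0]},{"offset":[0,0.03,-0.001],"dr":[0,0,0]},{"offset":[0,0.03,-0.001],"dr":[0,0,0]}]}}

```text
clock: 9.2
tool_pos: [0.5041, -0.109, 0.2315]
eef_rot: [0.77, 0.638, -0.0, -0.0]
force: [-5.1, 1.5, 6.8]
width: 0.0143
finger_force: 25.0
```

Call:
{"method": "arm_command", "body": {"motion": [{"offset":[0,0.004,0],"dr":[0,0,0]},{"offset":[0,0.008,0],"dr":[0,0,0]},{"offset":[0,0.01,0],"dr":[0,0,0]},{"offset":[0,0.01,0],"dr":[0,0,0]}]}}

```text
clock: 9.53
tool_pos: [0.5066, -0.1096, 0.2313]
eef_rot: [0.77, 0.638, 0.0, 0.0]
force: [0.6, -0.2, -2.7]
width: 0.014
finger_force: 25.0
```

```bash
cat >> h.py <<'E'
def fx():
    s=r.state(); d=s["tool_pos"][:2]-[.5284,-.1146]; a=-.1887
    Q=R.from_rotvec([0,0,-a]); f=Q.apply(s["force"]); m=Q.apply(s["torque"])
    print("t",round(s["clock"],2),"fix xy mm",np.round(Q.apply([*d,0])[:2]*1e3,2),"z",np.round(s["tool_pos"][2]*1e3,2),"F",np.round(f,1),"M",np.round(m,2),"w",round(s["width"]*1e3,2))
E
python3 -c "
from h import *
fx()"
```

```text
t 9.53 fix xy mm [-22.33   0.85] z 231.32 F [ 0.7 -0.  -2.7] M [ 0.02 -0.08 -0.04] w 13.97
```

Support force vanished at fixture x = -22.3, so the pin tips are entering the holes. I'll creep on and lower.

Call:
{"method": "arm_command", "body": {"motion": [{"offset":[0,0.005,0],"dr":[0,0,0]},{"offset":[0,0.01,0],"dr":[0,0,0]},{"offset":[0,0.013,0.001],"dr":[0,0,0]},{"offset":[0,0.013,0.003],"dr":[0,0,0]},{"offset":[0,0.013,0.003],"dr":[0,0,0]}]}}

```text
clock: 9.95
tool_pos: [0.5091, -0.11, 0.2306]
eef_rot: [0.77, 0.638, -0.0, -0.0]
force: [-0.6, 0.1, -2.6]
width: 0.0138
finger_force: 25.0
```

```bash
python3 -c "
from h import *
fx()"
```

```text
t 9.95 fix xy mm [-19.84   0.9 ] z 230.59 F [-0.6 -0.  -2.6] M [-0.05 -0.04 -0.05] w 13.84
```

Free at 1.1 mm below the pin tops, so the lowering goes on in steps.

Call:
{"method": "arm_command", "body": {"motion": [{"offset":[0,0.002,0.003],"dr":[0,0,0]},{"offset":[0,0.002,0.006],"dr":[0,0,0]},{"offset":[0,0.002,0.007],"dr":[0,0,0]},{"offset":[0,0.002,0.007],"dr":[0,0,0]}]}}

```text
clock: 10.28
tool_pos: [0.5094, -0.1101, 0.2292]
eef_rot: [0.77, 0.638, -0.0, -0.0]
force: [0.3, 0.0, -2.4]
width: 0.0139
finger_force: 25.0
```

```bash
python3 -c "
from h import *
fx()"
```

```text
t 10.28 fix xy mm [-19.51   0.89] z 229.25 F [ 0.3  0.1 -2.4] M [-0.01 -0.09  0.03] w 13.85
```

Call:
{"method": "arm_command", "body": {"motion": [{"offset":[0,0,0.004],"dr":[0,0,0]},{"offset":[0,0,0.008],"dr":[0,0,0]},{"offset":[0,0,0.011],"dr":[0,0,0]},{"offset":[0,0,0.011],"dr":[0,0,0]},{"offset":[0,0,0.011],"dr":[0,0,0]}]}}

```text
clock: 10.7
tool_pos: [0.5094, -0.1101, 0.2271]
eef_rot: [0.77, 0.638, -0.0, -0.0]
force: [-0.3, 0.9, -3.1]
width: 0.0137
finger_force: 25.0
```

```bash
python3 -c "
from h import *
fx()"
```

```text
t 10.7 fix xy mm [-19.49   0.9 ] z 227.07 F [-0.5  0.9 -3.1] M [-0.03 -0.11 -0.01] w 13.7
```

Call:
{"method": "arm_command", "body": {"motion": [{"offset":[0,0,0.002],"dr":[0,0,0]},{"offset":[0,0,0.003],"dr":[0,0,0]},{"offset":[0,0,0.003],"dr":[0,0,0]},{"offset":[0,0,0.003],"dr":[0,0,0]}]}}

```text
clock: 11.03
tool_pos: [0.5094, -0.1101, 0.2269]
eef_rot: [0.77, 0.638, 0.0, 0.0]
force: [-2.7, 0.1, 6.0]
width: 0.0136
finger_force: 25.0
```

```bash
python3 -c "
from h import *
fx()"
```

```text
t 11.03 fix xy mm [-19.5    0.87] z 226.89 F [-2.7 -0.4  6. ] M [-0.03  0.36 -0.01] w 13.64
```

Rail contact at z = 226.9 mm, exactly 24 mm above where the plate was picked up. Easing off, releasing and retreating.

Call:
{"method": "arm_command", "body": {"motion": [{"offset":[0,0,-0.0015],"dr":[0,0,0]},{"offset":[0,0,-0.0015],"dr":[0,0,0]},{"offset":[0,0,-0.0015],"dr":[0,0,0]}]}}

```text
clock: 11.28
tool_pos: [0.5095, -0.1101, 0.2269]
eef_rot: [0.77, 0.638, 0.0, 0.0]
force: [-0.2, 0.8, 2.4]
width: 0.014
finger_force: 25.0
```

Call:
{"method": "arm_command", "body": {"motion": [{"offset":[0,0,0],"dr":[0,0,0]},{"offset":[0,0,0],"dr":[0,0,0]},{"offset":[0,0,0],"dr":[0,0,0]},{"offset":[0,0,0],"dr":[0,0,0]},{"offset":[0,0,0],"dr":[0,0,0]},{"offset":[0,0,0],"dr":[0,0,0]},{"offset":[0,0,0],"dr":[0,0,0]},{"offset":[0,0,0],"dr":[0,0,0]}], "hand": 0.2}}

```text
clock: 11.95
tool_pos: [0.5094, -0.1101, 0.2268]
eef_rot: [0.77, 0.638, -0.0, -0.0]
force: [-0.1, -0.1, -0.1]
width: 0.0549
finger_force: 0.0
```

```bash
python3 -c "
from h import *
fx()"
```

```text
t 11.95 fix xy mm [-19.49   0.86] z 226.8 F [-0.1 -0.1 -0.1] M [-0.   -0.07  0.02] w 54.87
```

Lift straight up, then back toward the left so the top camera can see.

Call:
{"method": "arm_command", "body": {"motion": [{"offset":[0,0,-0.06],"dr":[0,0,0]},{"offset":[0,0,-0.16],"dr":[0,0,0]},{"offset":[0,0,-0.3],"dr":[0,0,0]},{"offset":[0,0,-0.45],"dr":[0,0,0]},{"offset":[0,0,-0.6],"dr":[0,0,0]},{"offset":[0.15,0,-0.7],"dr":[0,0,0]},{"offset":[0.3,0,-0.7],"dr":[0,0,0]},{"offset":[0.45,0,-0.7],"dr":[0,0,0]},{"offset":[0.6,0,-0.7],"dr":[0,0,0]},{"offset":[0.8,0,-0.7],"dr":[0,0,0]},{"offset":[0.98,-0.2,-0.7],"dr":[0,0,0]},{"offset":[0.98,-0.4,-0.7],"dr":[0,0,0]},{"offset":[0.98,-0.4,-0.7],"dr":[0,0,0]},{"offset":[0.98,-0.4,-0.7],"dr":[0,0,0]}]}}

```text
clock: 13.12
tool_pos: [0.4648, 0.0986, 0.3668]
eef_rot: [0.77, 0.639, -0.001, -0.001]
force: [0.3, -0.3, 0.7]
width: 0.0549
finger_force: 0.0
```

```bash
python3 -c "
from h import *
fx()
c=avg('top',4)
A=rect(c,(.5284,-.1146,-.1887),.028,105,80,3.6)
cv2.imwrite('pics/t2.png',np.clip(A,0,255).astype(np.uint8)[:,:,::-1])"
```

```text
t 13.12 fix xy mm [-102.49  197.47] z 366.75 F [ 0.4 -0.2  0.7] M [ 0.03 -0.12 -0.04] w 54.89
```

View pics/t2.png

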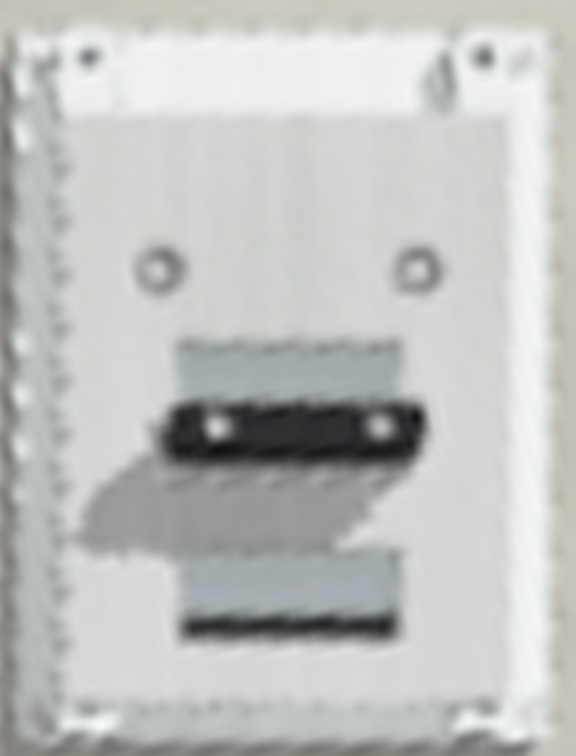

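The plate lies square and flat on the rails, with a steel pin centred in each hole at (160,270) and (418,270). The gripper is well clear, so I'm handing in.

```bash
python3 -c "
from station import r
print(r.sign_off())"
```

```text
the job is handed in; nothing more can be done
None
```

The mask plate is seated flat on both rails with both holes over the pins and the gripper released and clear. The job was handed in after about 13 s of robot time; sign-off gave no verdict.

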